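# Pack the small round polishers into their tin

### The arm

A 7-joint arm with a two-finger parallel gripper is mounted at the origin on the work surface. World frame = base frame: x ahead of the robot, y to its left, z up, the work surface at z = 0. Lengths are in mm, angles in rad, forces in N, time in s.
With the tool pointing down it reaches from about 400 to 925 mm from the base axis. Payload 4.1 kg.
Tool frame: the origin (TCP) lies on the centre line of the jaws, within the pads' length; the fingertips stand 22 mm ahead of it and the grasp point (between the pads) lies 3 mm ahead of it; z points along the fingers, y is the line along which they close (so a half turn about z gives the same grasp; the last joint's range is limited). The gripper opens to 85 mm and grips with 20 to 120 N. Pads are 22 mm wide; open, the fingers measure 114 mm over their backs; the gripper's body (76 mm by 85 mm) begins 54 mm behind the grasp point. The pads swing forward as they close: fully open they stand 13 mm farther back than shut.
Start: joints at [-1.41, 0.398, 0.045, 1.537, -0.019, 1.207, -0.051], TCP at [166.953, 628.225, 253.347] pointing down, gripper open.
Joint ranges: [-2.82, 2.82], [-0.49, 2.23], [-1.37, 1.46], [0, 2.46], [-1.36, 4.5], [0.23, 2], [-2.94, 2.94]. Speed limits (rad/s): [2.57, 2.57, 3.14, 3.14, 3.14, 3.14, 3.14].

### API

Orientations are given as a rotation vector (axis times angle).
In Python, from rig import arm gives the robot as it stands.
- The arm moves only by the shell command python3 -m inch 'ROWS' [FORCE]. ROWS is JSON, one flat list of numbers, 5 for each row, row after row: the shift along the tool's x, y, z as a fraction of full scale, then the turn about the tool's z as a fraction of full scale, then the opening, from -1 (shut) to 1 (fully open). A call has 1 to 10 rows; each row is the pose to reach, as a shift and turn from the pose commanded when the call began, along the tool's axes at that moment; what a row does not reach only later rows make up. Full scale, the value 1, is 400 mm for a shift and 30 degrees for a turn. A row lasts 1/10 s, in which the tool goes at most 50 mm and 8.59 degrees, less where a joint would pass 70% of its speed; a pose out of reach is approached as far as the arm can. A call with a number of a shift or a turn outside -1 to 1 is refused whole. A call with a gripper value outside its range is refused whole. The fingers move at their own pace and stop on an object; FORCE is the grip in N (left out, the last holds). Time passes only in rows, so rows that repeat a pose let the fingers close. It gives the time, the measured TCP pose, the force, the opening and the grip force at its end, in the units of the state.
- arm.get_obs(): the state, without advancing time (a new reading comes with each control period).
- arm.grab_frame(name): name is "scene" or "side" or "wrist"; returns a dict with "image" (420x560x3 uint8, blue, green, red), "K" (3x3 intrinsics, pixels), "k1" (the pictures are not rectified: a ray, as slopes to the right and down, at radius r is drawn at 1 + k1 r^2 times it, then the intrinsics apply), "extrinsics" (4x4, takes a point from camera to world coordinates); the wrist camera has in their place "hand_eye" (4x4, takes a point from camera to tool coordinates, whose origin is the TCP and whose axes are the flange's). Camera axes: x right, y down, z forward; pixel columns grow to the right and rows downward; lengths in mm; the calibration is good to about 2 mm. A picture is of the moment at which its call begins: read the wrist's pose just before it. There is no depth.
- arm.close_job(): hands the job in; it is judged then, once.
Trained networks look in a picture, given as the dict that the camera call returned (one of the last four; its "shot" number tells which), for a name from the list of things; names that differ only in an ending like _2 or _b are one class to them, and where a whole thing is asked for, a point or a joint stands for the part that bears it (a point fixed in the world has none). Each returns a list of dicts, best first, with "confidence" (0 to 1); they miss things now and then, are a little off and sometimes report something else, mostly with a low value. They report only what shows in the picture. A call takes as long as a camera call. They do not tell look-alikes from the thing itself.
- arm.silhouettes(picture, target): "region" (420x560 bool, what is visible of it) and "extent" ([left, top, width, height] in pixels, round what is visible of it).
The state is a dict: "time_s": time; "joint_pos": joint angles; "qd": joint speeds; "effort": joint torques, N m; "ee_pos": TCP position; "tcp_rot": TCP orientation; "contact_force": force on the tool from outside, world axes, zero at the start; "moment": the same for the moment, N m; "width": finger opening in mm; "gripper_force": force on a finger pad.
Only numpy, scipy, OpenCV 4.12 (cv2) and the standard library are available. Lean on these libraries where they do the work, as an engineer would, in place of code of your own. Each camera call takes 0.05 s, during which the arm holds its last target. There are 200 camera calls.

### The job

The ring-making class is over: pack the four small round hand polishers standing about the bench into the round tin beside the three already in it, so that all seven lie flat on its floor side by side, one in the middle and six around it. Do not lift out the three already there, and leave the wide round polisher and the square one standing where they are.

Things in the scene. Friction and masses are not known exactly. Their poses are not given: they have to be found in the camera images.
- tin: Shallow round open aluminium tin, 176 mm outside and 170 mm inside diameter, 18 mm high, floor 3 mm thick, does not slide. Takes seven small polishers: one in the middle, six evenly round it, centres 52 to 59 mm from the tin's centre. Origin: centre of the underside, z up.
- buff_1: Small round hand polisher: wooden disc 52 mm in diameter, 16 mm high (felt underneath, bottom edge bevelled 4 mm), with an upright central knob 20 mm in diameter from 16 to 46 mm above the underside; 60 to 130 g. Origin: centre of the underside, z up. Stands loose on the bench; must go into the tin.
- buff_2: Small round hand polisher: wooden disc 52 mm in diameter, 16 mm high (felt underneath, bottom edge bevelled 4 mm), with an upright central knob 20 mm in diameter from 16 to 46 mm above the underside; 60 to 130 g. Origin: centre of the underside, z up. Stands loose on the bench; must go into the tin.
- buff_3: Small round hand polisher: wooden disc 52 mm in diameter, 16 mm high (felt underneath, bottom edge bevelled 4 mm), with an upright central knob 20 mm in diameter from 16 to 46 mm above the underside; 60 to 130 g. Origin: centre of the underside, z up. Stands loose on the bench; must go into the tin.
- buff_4: Small round hand polisher: wooden disc 52 mm in diameter, 16 mm high (felt underneath, bottom edge bevelled 4 mm), with an upright central knob 20 mm in diameter from 16 to 46 mm above the underside; 60 to 130 g. Origin: centre of the underside, z up. Stands loose on the bench; must go into the tin.
- packed_a: Small round hand polisher: wooden disc 52 mm in diameter, 16 mm high (felt underneath, bottom edge bevelled 4 mm), with an upright central knob 20 mm in diameter from 16 to 46 mm above the underside; 60 to 130 g. Origin: centre of the underside, z up. Already in the tin, about in its middle, free to slide.
- packed_b: Small round hand polisher: wooden disc 52 mm in diameter, 16 mm high (felt underneath, bottom edge bevelled 4 mm), with an upright central knob 20 mm in diameter from 16 to 46 mm above the underside; 60 to 130 g. Origin: centre of the underside, z up. Already in the tin, in the ring, about 61 degrees round from packed_c, free to slide.
- packed_c: Small round hand polisher: wooden disc 52 mm in diameter, 16 mm high (felt underneath, bottom edge bevelled 4 mm), with an upright central knob 20 mm in diameter from 16 to 46 mm above the underside; 60 to 130 g. Origin: centre of the underside, z up. Already in the tin, in the ring, about 61 degrees round from packed_b, free to slide.
- wide_buff: Look-alike that stays on the bench: the same kind of round polisher and knob, but its disc is 74 mm in diameter. Same heights; 105 to 215 g. Origin: centre of the underside, z up.
- square_buff: Look-alike that stays on the bench: the same knob, but on a square base 50 by 50 mm. Same heights; 70 to 140 g. Origin: centre of the underside, z up; x and y along its sides.
Not all that is in view belongs to the job. What is shaped like the buff_4 but green or yellow is not meant.

How it is judged:
By the outcome, as a careful person would: the job done as asked, in the order asked, and still so for the second after the job is handed in, with the robot touching nothing.
It also fails if it takes over 88 s, if anything falls off the work surface, if the arm or the gripper's body presses on something with over 40 N, if the wrist force passes 120 N, or if a joint passes its speed limit or range.

## Working session

There is one attempt and no reset: what is moved stays moved. The work goes in short steps, Python scripts to look and compute and a shell command to move; the robot and the scene stay as the last step left them, time stands still between calls to the robot, and variables do not carry over. Pictures are saved under pics/ and viewed, at most 14 in all, crops included, and the job is handed in when it is done.

```bash
ls; mkdir -p pics
python3 - <<'E'
from rig import arm
import cv2,numpy as np
o=arm.get_obs(); print({k:np.round(v,3).tolist() for k,v in o.items()})
for n in("scene","side","wrist"):
    f=arm.grab_frame(n); cv2.imwrite(f"pics/{n}0.png",f["image"])
    print(n,f["K"],f["k1"],np.round(f.get("extrinsics",f.get("hand_eye")),3).tolist())
    for t in("buff_1","tin","wide_buff","square_buff"):
        print(t,[(round(d["confidence"],2),d["extent"]) for d in arm.silhouettes(f,t)])
E
```

```text
pics
{'time_s': 0.0, 'joint_pos': [-1.41, 0.399, 0.045, 1.538, -0.019, 1.207, -0.051], 'qd': [-0.0, -0.002, -0.001, 0.001, -0.0, -0.001, -0.0], 'effort': [0.001, -47.512, 1.365, -25.423, 0.012, 0.009, -0.0], 'ee_pos': [166.774, 627.625, 252.278], 'tcp_rot': [-0.407, -3.115, 0.003], 'contact_force': [0.141, 0.641, 0.336], 'moment': [0.012, 0.06, -0.011], 'gripper_force': 0.0, 'width': 85.585}
scene [[451.23517985   0.         283.69511347]
 [  0.         451.23517985 209.62040529]
 [  0.           0.           1.        ]] 0.0017236494002701465 [[-0.751, 0.46, -0.475, 1120.258], [0.66, 0.5, -0.56, 691.665], [-0.02, -0.734, -0.679, 881.219], [0.0, 0.0, 0.0, 1.0]]
buff_1 [(0.94, [313.7, 270.5, 22.0, 25.6]), (0.82, [226.6, 199.5, 21.0, 18.0]), (0.6, [223.8, 220.3, 17.0, 20.5]), (0.57, [248.0, 153.3, 15.7, 14.7]), (0.54, [239.8, 170.5, 17.2, 18.5]), (0.49, [208.6, 184.2, 17.3, 21.2]), (0.49, [197.1, 168.2, 13.4, 16.8]), (0.45, [209.1, 145.5, 13.8, 18.3])]
tin [(0.89, [266.6, 206.2, 62.0, 49.2])]
wide_buff [(0.65, [371.9, 238.5, 30.0, 18.7])]
square_buff [(0.61, [377.5, 280.1, 28.5, 23.7])
[... 423 characters left out ...]
 26.2]), (0.79, [298.9, 132.6, 18.2, 20.8]), (0.77, [311.9, 237.1, 24.6, 23.1]), (0.76, [318.3, 274.3, 24.6, 25.3]), (0.57, [338.4, 215.3, 30.1, 22.7]), (0.55, [316.0, 317.4, 27.9, 23.2])]
tin [(0.97, [244.3, 167.6, 75.5, 62.0])]
wide_buff [(0.58, [214.4, 128.9, 32.8, 24.4])]
square_buff [(0.68, [253.7, 106.2, 19.7, 27.2])]
wrist [[331.11065245   0.         277.33862051]
 [  0.         331.11065245 210.87732677]
 [  0.           0.           1.        ]] -0.07231878374229396 [[0.0, -0.952, -0.306, 79.187], [1.0, 0.0, 0.0, 0.915], [-0.0, -0.306, 0.952, -121.414], [0.0, 0.0, 0.0, 1.0]]
buff_1 []
tin [(0.3, [82.2, 392.2, 31.4, 26.6])]
wide_buff [(0.97, [82.2, 393.9, 29.9, 25.2])]
square_buff []
```

Run:
```python
import cv2
a=cv2.imread("pics/scene0.png"); c=a[120:320,170:437]; cv2.imwrite("pics/s1.png",cv2.resize(c,None,fx=3,fy=3,interpolation=3)[:, :800])
a=cv2.imread("pics/side0.png"); c=a[90:390,170:430]; cv2.imwrite("pics/d1.png",cv2.resize(c,None,fx=2,fy=2,interpolation=3))
```

```text
(no output)
```

View pics/s1.png

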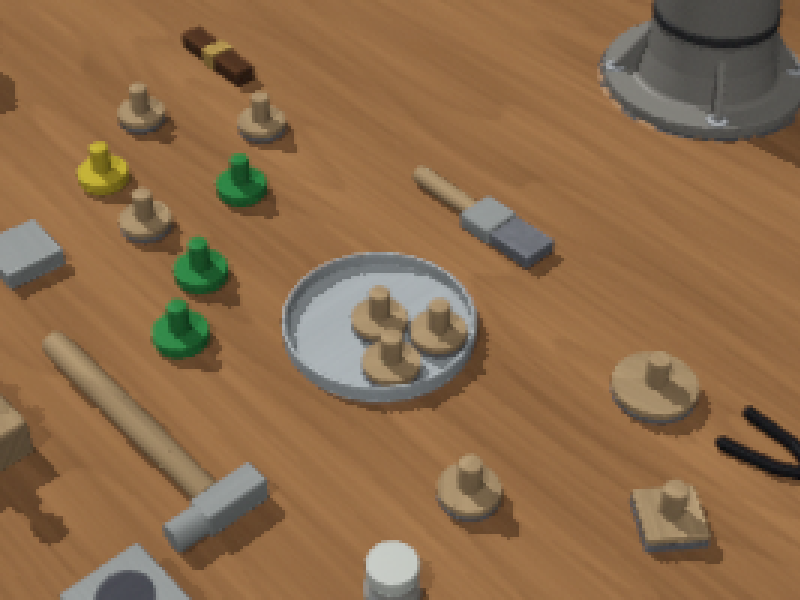

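View pics/d1.png

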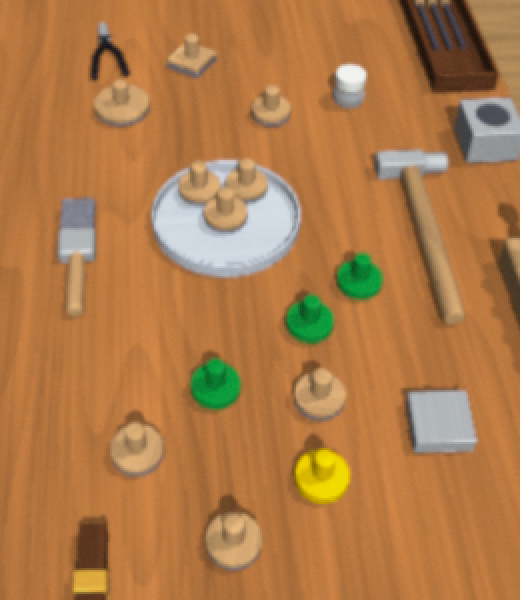

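The scene crop shows four small tan round polishers at scene pixels (217,155), (257,160), (218,192) and (327,282). The tin with three more is at about (297,230). Things that could be mistaken for them:
- Wide round polisher at (388,248).
- Square polisher at (394,290).
- Green ones at (250,180), (237,209) and (230,230).
- Yellow one at (204,177).
- Packed ones at (296,225), (316,230) and (300,239).

I choose the four tan ones with small round discs. Next I'll locate them from both views.

```bash
cat > h.py <<'E'
from rig import arm
import cv2,numpy as np
from scipy.optimize import least_squares
from scipy.spatial.transform import Rotation as R
def grab(n):
    o=arm.get_obs(); f=arm.grab_frame(n)
    if n=="wrist":
        T=np.eye(4); T[:3,:3]=R.from_rotvec(o["tcp_rot"]).as_matrix(); T[:3,3]=o["ee_pos"]
        f["X"]=T@f["hand_eye"]
    else: f["X"]=np.array(f["extrinsics"])
    return f
def proj(f,P):
    p=(np.atleast_2d(P)-f["X"][:3,3])@f["X"][:3,:3]; s=p[:,:2]/p[:,2:]
    s=s*(1+f["k1"]*(s**2).sum(1,keepdims=True)); K=np.array(f["K"]); return s*[K[0,0],K[1,1]]+K[:2,2]
def ring(c,r,h,n=48):
    a=np.linspace(0,2*np.pi,n,False); return np.array(c)+np.c_[r*np.cos(a),r*np.sin(a),h+0*a]
PARTS={"buff":[[(22,0),(26,4),(26,16)],[(10,16),(10,46)]],"tin":[[(88,0),(88,18)]],"wide":[[(33,0),(37,4),(37,16)],[(10,16),(10,46)]]}
def mask(f,kind,c,S=4):
    m=np.zeros((420*S,560*S),np.uint8)
    for part in PARTS[kind]:
        q=np.vstack([proj(f,ring(c,r,h)) for r,h in part])
        cv2.fillPoly(m,[cv2.convexHull(np.round((q+.5)*S).astype(np.int32))],1)
    return m
def cen(m,S=1):
    M=cv2.moments(m.astype(np.uint8),True); return np.array([M["m10"],M["m01"]])/M["m00"]/S+(0.5/S-0.5)
def fit(fs,regs,kind,c0,z=None):
    "centroid fit over views; z fixed if given"
    t=np.hstack([cen(r) for r in regs])
    full=lambda p:np.array([p[0],p[1],z if z is not None else p[2]])
    fun=lambda p:np.hstack([cen(mask(f,kind,full(p)),4) for f in fs])-t
    s=least_squares(fun,c0[:2] if z is not None else c0,diff_step=None,x_scale=1,method="trf",jac=lambda p:np.column_stack([(fun(p+d)-fun(p-d))/10 for d in 5*np.eye(len(p))]),max_nfev=8)
    return full(s.x),np.abs(s.fun).max()
def ground(f,uv,z):
    s=least_squares(lambda p:proj(f,[[p[0],p[1],z]])[0]-uv,[550,0],x_scale=100).x; return s
E
python3 - <<'E'
from h import *
S,D=grab("scene"),grab("side")
def det(f,t): return [d for d in arm.silhouettes(f,t) if d["confidence"]>.3]
for kind,names in(("tin",["tin"]),("buff",["buff_1"]),("wide",["wide_buff"])):
    zc={"tin":9}.get(kind,14)
    a=det(S,names[0]); b=det(D,names[0])
    A=[ground(S,cen(d["region"]),zc) for d in a]; B=[ground(D,cen(d["region"]),zc) for d in b]
    for i,p in enumerate(A):
        print(" scene",np.round(p),round(a[i]["confidence"],2), cv2.mean(S["image"],a[i]["region"].astype(np.uint8))[:3][0]//1)
        for j,q in enumerate(B):
            if np.hypot(*(p-q))<16:
                c,r=fit([S,D],[a[i]["region"],b[j]["region"]],kind,np.r_[(p+q)/2,0]); print(kind,np.round(c,1),"res",round(r,2))
    for j,q in enumerate(B): print(" side",np.round(q),round(b[j]["confidence"],2))
E
```

```text
scene [540.  37.] 0.98 150.0
 side [ 611. -210.] 0.51
 scene [611. 240.] 0.75 88.0
buff [609.6 237.3  -1. ] res 0.17
 scene [676. -61.] 0.74 53.0
buff [676.8 -61.8   0.8] res 0.27
 scene [ 421. -260.] 0.67 81.0
buff [ 423.7 -260.     0.7] res 0.6
 scene [ 609. -212.] 0.62 82.0
buff [ 610.4 -212.1    0.8] res 0.53
 scene [ 610. -115.] 0.54 51.0
buff [ 612.8 -115.     1.2] res 0.81
 scene [ 503. -193.] 0.52 51.0
buff [ 504.7 -192.3    1.5] res 0.28
 scene [ 507. -362.] 0.46 80.0
buff [ 5.088e+02 -3.617e+02  5.000e-01] res 0.32
 side [677. -63.] 0.79
 side [ 611. -214.] 0.78
 side [ 505. -194.] 0.72
 side [ 425. -262.] 0.7
 side [ 614. -117.] 0.67
 side [ 509. -364.] 0.63
 side [610. 235.] 0.59
 scene [415. 268.] 0.7 91.0
wide [4.125e+02 2.651e+02 4.000e-01] res 0.18
 side [413. 260.] 0.61
 side [611. 237.] 0.5
```

The nine fits agree, and all bases stand at z≈0. The tan polishers are at A(610,237), B(424,-260), C(610,-212) and D(509,-362); the three with darker means are the green ones. Next I'll move to a wrist view that covers both A and the tin.

```bash
cat >> h.py <<'E'
def to(*T):
    "print rows' fractions to reach world targets (x,y,z) from the present measured pose"
    o=arm.get_obs(); Rm=R.from_rotvec(o["tcp_rot"]).as_matrix()
    print("t",round(o["time_s"],2),"pos",np.round(o["ee_pos"],1),"w",round(o["width"],1),"gf",round(o["gripper_force"],1),"F",np.round(o["contact_force"],1),"q7",round(o["joint_pos"][6],2),"ydir",np.round(np.degrees(np.arctan2(Rm[1,1],Rm[0,1])),1))
    for t in T:
        d=np.array(t)-o["ee_pos"]; print(t,"->",np.round(Rm.T@d/400,4).tolist(),"rows",round(np.linalg.norm(d)/50,1))
E
python3 -c "
from h import *
to((390,380,260),(580,130,250))"
```

```text
t 1.15 pos [166.9 628.2 253.3] w 85.6 gf 0.0 F [0.2 0.2 0.1] q7 -0.05 ydir 75.1
(390, 380, 260) -> [-0.6983, -0.4565, -0.0167] rows 6.7
(580, 130, 250) -> [-1.3179, -0.9386, 0.0082] rows 12.9
```

```bash
python3 -m inch '[-0.70,-0.457,-0.017,0,1, -0.70,-0.457,-0.017,0,1, -0.70,-0.457,-0.017,0,1, -0.70,-0.457,-0.017,0,1, -0.70,-0.457,-0.017,0,1, -0.70,-0.457,-0.017,0,1, -0.70,-0.457,-0.017,0,1]'; python3 -c "
from h import *
to((580,130,250))"
```

```text
time_s: 1.85
ee_pos: [393.3, 376.1, 260.6]
tcp_rot: [0.413, 3.113, -0.0]
contact_force: [-0.1, -0.0, 0.6]
width: 85.2
gripper_force: 0.0
t 1.85 pos [393.3 376.1 260.6] w 85.2 gf 0.0 F [-0.1 -0.   0.6] q7 0.51 ydir 74.9
(580, 130, 250) -> [-0.6109, -0.4723, 0.0274] rows 6.2
```

```bash
python3 -m inch '[-0.61,-0.47,0.027,0,-0.1, -0.61,-0.47,0.027,0,-0.1, -0.61,-0.47,0.027,0,-0.1, -0.61,-0.47,0.027,0,-0.1, -0.61,-0.47,0.027,0,-0.1, -0.61,-0.47,0.027,0,-0.1, -0.61,-0.47,0.027,0,-0.1, -0.61,-0.47,0.027,0,-0.1, -0.61,-0.47,0.027,0,-0.1]'
python3 - <<'E'
from h import *
to((609.6,237,120))
W,S,D=grab("wrist"),grab("scene"),grab("side")
cv2.imwrite("pics/w1.png",W["image"])
for kind,n in(("buff","buff_1"),("tin","tin")):
    for f,m in((W,"w"),(S,"s"),(D,"d")):
        for d in arm.silhouettes(f,n):
            c=cen(d["region"]); g=ground(f,c,9 if kind=="tin" else 14)
            if -150<g[1]: 
                p,r=fit([f],[d["region"]],kind,np.r_[g,0],z=3 if (kind=="buff" and g[1]<120) else 0); print(kind,m,round(d["confidence"],2),np.round(c),np.round(p,1),round(r,2))
E
```

```text
time_s: 2.75
ee_pos: [577.5, 136.8, 249.1]
tcp_rot: [-0.404, -3.114, -0.002]
contact_force: [0.1, 0.3, -0.3]
width: 38.6
gripper_force: 0.0
t 2.75 pos [577.5 136.8 249.1] w 38.6 gf 0.0 F [ 0.1  0.3 -0.3] q7 1.12 ydir 75.2
(609.6, 237, 120) -> [-0.014, 0.2623, 0.3231] rows 3.3
buff w 0.82 [372. 185.] [610.2 239.4   0. ] 0.01
buff w 0.75 [ 84. 260.] [ 612.  -113.7    3. ] 0.0
buff w 0.6 [144. 293.] [672.7 -58.6   3. ] 0.01
buff s 0.78 [326. 283.] [609.6 238.4   0. ] 0.0
buff s 0.78 [229. 230.] [677.3 -60.6   3. ] 0.01
buff s 0.7 [237. 209.] [ 613.1 -112.1    3. ] 0.01
buff d 0.97 [325. 250.] [ 613.  -118.7    3. ] 0.0
buff d 0.85 [350. 229.] [676.8 -64.9   3. ] 0.01
buff d 0.67 [305. 144.] [610.1 236.3   0. ] 0.01
tin w 0.81 [179. 161.] [533.9  37.7   0. ] 0.0
tin s 0.9 [292. 227.] [537.4  35.6   0. ] 0.0
tin d 0.77 [283. 204.] [534.9  33.2   0. ] 0.01
tin d 0.64 [266. 119.] [511.8 367.4   0. ] 0.01
```

View pics/w1.png

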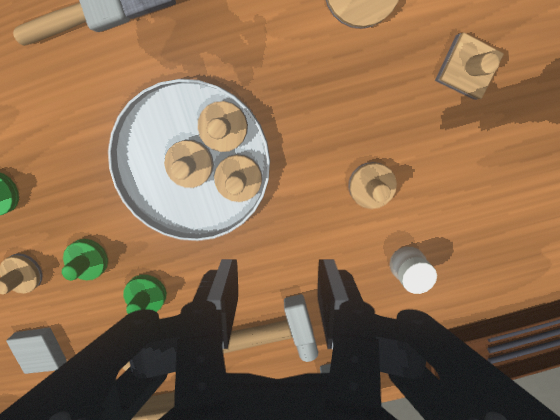

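The wrist view shows A as a small round tan polisher at (372,185), with the square one at (470,65) and the wide one at (365,5) well clear. The tin is at (190,160), with packed discs at about (188,163), (222,125) and (238,177). I'll fit the packed discs and descend on A.

```bash
python3 -m inch '[-0.014,0.262,0.32,0,-0.1, -0.014,0.262,0.32,0,-0.1, -0.014,0.262,0.32,0,-0.1, -0.014,0.262,0.32,0,-0.1, -0.014,0.262,0.32,0,-0.1, -0.014,0.262,0.32,0,-0.1]' 40
cat >> h.py <<'E'
def tan(f,tinc):
    m=np.zeros((420,560),np.uint8); cv2.fillPoly(m,[np.round(proj(f,ring(tinc,85,16))).astype(np.int32)],1)
    h=cv2.cvtColor(f["image"],cv2.COLOR_BGR2HSV); return m*(h[...,1]>75).astype(np.uint8)*(h[...,2]>60)
E
python3 - <<'E'
from h import *
to((610,238,44)); 
img=cv2.imread("pics/w1.png"); h=cv2.cvtColor(img,cv2.COLOR_BGR2HSV)
for u,v in((210,170),(205,178),(222,112),(150,160),(238,195),(218,150),(115,160)): print(u,v,h[v,u])
m=((h[...,1]>75)&(h[...,2]>60)).astype(np.uint8)*255; cv2.imwrite("pics/m.png",cv2.resize(m[70:250,100:290],None,fx=3,fy=3))
E
```

```text
time_s: 3.8
ee_pos: [611.4, 233.6, 122.6]
tcp_rot: [0.409, 3.113, -0.001]
contact_force: [0.8, -0.2, -0.2]
width: 38.6
gripper_force: 0.0
t 3.8 pos [611.4 233.6 122.6] w 38.6 gf 0.0 F [ 0.8 -0.2 -0.2] q7 1.03 ydir 75.0
(610, 238, 44) -> [0.0067, 0.0099, 0.1965] rows 1.6
210 170 [ 17  90 172]
205 178 [ 17  95 205]
222 112 [ 16  95 190]
150 160 [ 96  11 228]
238 195 [ 17  97 212]
218 150 [ 17  91 199]
115 160 [ 0  3 95]
```

View pics/m.png

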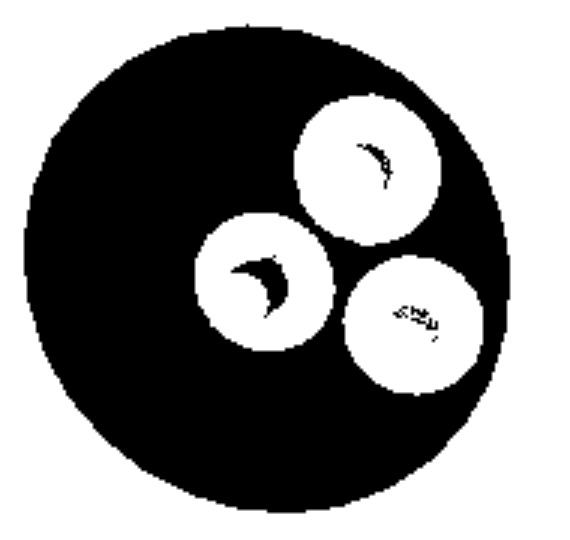

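The mask separates the three packed discs and the tin outline cleanly. Now I'll grasp A.

```bash
python3 -m inch '[0.007,0.01,0.196,0,-0.1, 0.007,0.01,0.196,0,-0.1, 0.007,0.01,0.196,0,-0.1, 0.007,0.01,0.196,0,-0.1, 0.007,0.01,0.196,0,-0.9, 0.007,0.01,0.196,0,-0.9, 0.007,0.01,0.196,0,-0.9, 0.007,0.01,0.196,0,-0.9]' 40
cat >> h.py <<'E'
def tinview(f,guess=(535,36)):
    h=cv2.cvtColor(f["image"],cv2.COLOR_BGR2HSV); sat=((h[...,1]>75)&(h[...,2]>60)).astype(np.uint8)
    big=np.zeros_like(sat); cv2.fillPoly(big,[np.round(proj(f,ring((*guess,0),100,10))).astype(np.int32)],1)
    n,l,st,_=cv2.connectedComponentsWithStats((1-sat)*big); k=1+np.argmax(st[1:,4])
    hull=cv2.convexHull(max(cv2.findContours((l==k).astype(np.uint8),0,2)[0],key=cv2.contourArea))
    tm=np.zeros_like(sat); cv2.fillPoly(tm,[hull],1)
    tin,_=fit([f],[tm],"tin",np.r_[guess,0],z=0); out=[]
    inn=cv2.erode(tm,np.ones((3,3)))*sat
    for c in cv2.findContours(inn,0,2)[0]:
        if cv2.contourArea(c)<250: continue
        m=np.zeros_like(sat); cv2.fillPoly(m,[c],1)
        p,_=fit([f],[m],"buff",np.r_[ground(f,cen(m),15),0],z=3); d=p-tin
        out.append(p[:2]); print("buff",np.round(p[:2],1),"r",round(np.hypot(*d[:2]),1),"ang",round(np.degrees(np.arctan2(d[1],d[0])),1),"area/model",round(m.sum()/(mask(f,"buff",p).sum()/16),2))
    print("tin",np.round(tin[:2],1),"hull area/model",round(tm.sum()/(mask(f,"tin",tin).sum()/16),3)); return tin,out
E
python3 -c "
from h import *
to((600,220,110),(560,120,180))"
```

```text
time_s: 4.6
ee_pos: [611.3, 239.6, 46.3]
tcp_rot: [0.407, 3.11, 0.004]
contact_force: [-0.3, -0.5, 6.9]
width: 18.8
gripper_force: 39.4
t 4.6 pos [611.3 239.6  46.3] w 18.8 gf 39.4 F [-0.3 -0.5  6.9] q7 1.05 ydir 75.1
(600, 220, 110) -> [0.014, -0.0541, -0.1594] rows 1.4
(560, 120, 180) -> [0.0454, -0.3209, -0.3353] rows 3.7
```

```bash
python3 -m inch '[0,0,-0.125,0,-0.9, 0.045,-0.25,-0.38,0,-0.9, 0.045,-0.25,-0.38,0,-0.9, 0.045,-0.25,-0.38,0,-0.9, 0.045,-0.25,-0.38,0,-0.9, 0.045,-0.25,-0.38,0,-0.9, 0.045,-0.25,-0.38,0,-0.9, 0.045,-0.25,-0.38,0,-0.9]'
python3 - <<'E'
from h import *
f=grab("wrist"); tinview(f); cv2.imwrite("pics/w2.png",f["image"])
img=cv2.imread("pics/w1.png"); to((540,36,120))
for n in("scene","side"): g=grab(n); tinview(g)
E
```

```text
time_s: 5.4
ee_pos: [565.1, 149.1, 193.6]
tcp_rot: [-0.403, -3.114, 0.001]
contact_force: [-0.5, 0.5, -0.4]
width: 18.3
gripper_force: 39.4
buff [564.2  96.2] r 56.1 ang 58.4 area/model 0.9
buff [535.  48.] r 0.5 ang -62.0 area/model 0.86
buff [506.5  96.6] r 55.8 ang 120.4 area/model 0.92
tin [534.8  48.4] hull area/model 0.997
t 5.45 pos [565.2 148.9 193.6] w 18.6 gf 39.4 F [-1.3 -0.2 -0.9] q7 1.11 ydir 75.2
(540, 36, 120) -> [-0.0114, -0.2889, 0.1843] rows 2.7
buff [533.   80.3] r 34.3 ang 89.6 area/model 2.25
tin [532.8  46. ] hull area/model 0.979
buff [534.5  76.4] r 31.6 ang 92.0 area/model 2.15
tin [535.6  44.7] hull area/model 0.959
```

View pics/w2.png

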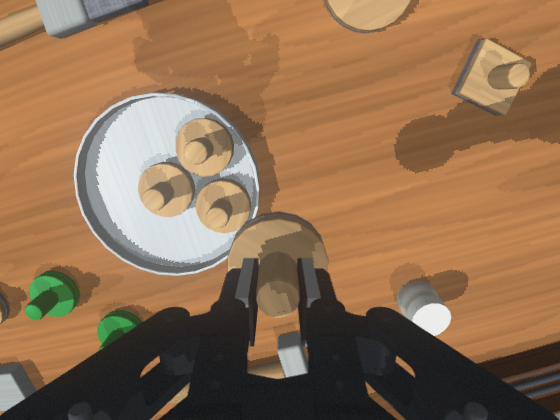

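The held piece hangs level between the pads at (277,260), and the packed discs show at (205,147), (165,190) and (224,207). The hull-based tin centre is about (534.8,48.2). The earlier network centroids were pulled aside because they exclude the packed discs. A goes to the slot at (591,47).

```bash
python3 -c "
from h import *
to((592,47.2,100))"
```

```text
t 5.55 pos [565.4 148.4 193.8] w 18.7 gf 39.4 F [-0.3  0.  -0.4] q7 1.11 ydir 75.2
(592, 47.2, 100) -> [-0.1293, -0.2274, 0.2346] rows 2.8
```

```bash
python3 -m inch '[-0.129,-0.227,0.1,0,-0.9, -0.129,-0.227,0.1,0,-0.9, -0.129,-0.227,0.1,0,-0.9, -0.129,-0.227,0.234,0,-0.9, -0.129,-0.227,0.234,0,-0.9, -0.129,-0.227,0.234,0,-0.9, -0.129,-0.227,0.234,0,-0.9]'; python3 -c "
from h import *
to((592,47.2,49.5))"
```

```text
time_s: 6.25
ee_pos: [593.5, 47.5, 102.7]
tcp_rot: [0.405, 3.113, 0.001]
contact_force: [1.1, -0.4, -0.9]
width: 18.4
gripper_force: 39.5
t 6.25 pos [593.5  47.5 102.7] w 18.4 gf 39.5 F [ 1.1 -0.4 -0.9] q7 1.35 ydir 75.2
(592, 47.2, 49.5) -> [0.0036, -0.0018, 0.1329] rows 1.1
```

```bash
python3 -m inch '[0.003,-0.001,0.06,0,-0.9, 0.003,-0.001,0.09,0,-0.9, 0.003,-0.001,0.11,0,-0.9, 0.003,-0.001,0.12,0,-0.9, 0.003,-0.001,0.128,0,-0.9, 0.003,-0.001,0.128,0,-0.9, 0.003,-0.001,0.128,0,-0.9]'; python3 -c "
from h import *
to((592,47.2,49.5))"
```

```text
time_s: 6.95
ee_pos: [591.4, 46.6, 50.5]
tcp_rot: [0.407, 3.114, 0.0]
contact_force: [-0.2, -0.8, 0.3]
width: 18.4
gripper_force: 39.5
t 6.95 pos [591.4  46.6  50.5] w 18.4 gf 39.5 F [-0.2 -0.8  0.3] q7 1.37 ydir 75.1
(592, 47.2, 49.5) -> [-0.0011, 0.0019, 0.0026] rows 0.0
```

```bash
python3 -m inch '[-0.001,0.001,0.004,0,-0.9, -0.001,0.001,0.004,0,-0.9, -0.001,0.001,0.004,0,-0.2, -0.001,0.001,0.004,0,-0.2, -0.001,0.001,0.004,0,-0.2, 0,0,-0.12,0,-0.2, 0,0,-0.24,0,-0.1, 0,0,-0.36,0,-0.1, 0,0,-0.46,0,-0.1, 0,0,-0.46,0,-0.1]'
python3 - <<'E'
from h import *
f=grab("wrist"); tinview(f,(535,48)); cv2.imwrite("pics/w3.png",f["image"])
to((600,-150,170))
E
```

```text
time_s: 7.95
ee_pos: [594.9, 46.5, 240.8]
tcp_rot: [0.406, 3.103, 0.006]
contact_force: [0.7, -0.2, -0.2]
width: 38.6
gripper_force: 0.0
buff [591.8  47.7] r 56.7 ang -1.6 area/model 0.92
buff [563.7  96.9] r 55.6 ang 59.0 area/model 0.93
buff [534.5  49.4] r 0.6 ang 161.4 area/model 0.93
buff [506.3  96.9] r 55.7 ang 121.1 area/model 0.94
tin [535.1  49.2] hull area/model 1.007
t 8.0 pos [593.   46.6 237.5] w 38.6 gf 0.0 F [-0.3 -0.4 -1. ] q7 1.29 ydir 75.1
(600, -150, 170) -> [-0.1422, -0.4712, 0.168] rows 4.2
```

A sits at r 56.7, angle -1.6°, as planned. Next I'll take one wrist view of B, C and D.

```bash
python3 -c "
from h import *
to((540,-170,250))"
```

```text
t 8.0 pos [593.   46.6 237.5] w 38.6 gf 0.0 F [-0.3 -0.4 -1. ] q7 1.29 ydir 75.1
(540, -170, 250) -> [-0.0113, -0.5574, -0.0331] rows 4.5
```

```bash
python3 -m inch '[-0.011,-0.557,-0.033,0,-0.1, -0.011,-0.557,-0.033,0,-0.1, -0.011,-0.557,-0.033,0,-0.1, -0.011,-0.557,-0.033,0,-0.1, -0.011,-0.557,-0.033,0,-0.1, -0.011,-0.557,-0.033,0,-0.1, -0.011,-0.557,-0.033,0,-0.1, -0.011,-0.557,-0.033,0,-0.1]'
python3 - <<'E'
from h import *
f=grab("wrist"); cv2.imwrite("pics/w4.png",f["image"])
for d in arm.silhouettes(f,"buff_1"):
    r=d["region"].astype(np.uint8); c=cen(r); p,_=fit([f],[r],"buff",np.r_[ground(f,c,14),0],z=0)
    print(round(d["confidence"],2),np.round(c),np.round(p,1),"a/m",round(r.sum()/(mask(f,"buff",p).sum()/16),2),np.round(cv2.mean(f["image"],r)[:3]))
to((612,-211,100))
E
```

```text
time_s: 8.8
ee_pos: [538.2, -167.7, 246.1]
tcp_rot: [-0.402, -3.114, -0.002]
contact_force: [0.1, 0.4, -0.3]
width: 38.3
gripper_force: 0.0
0.94 [180. 257.] [ 598.8 -302.6    0. ] a/m 0.94 [ 42. 173. 192.]
0.89 [106. 200.] [ 509.5 -360.7    0. ] a/m 0.98 [ 99. 136. 166.]
0.86 [163.  98.] [ 424. -259.    0.] a/m 0.96 [108. 150. 182.]
0.8 [256. 247.] [ 609.  -211.1    0. ] a/m 0.97 [104. 143. 175.]
0.77 [390. 268.] [676.2 -62.1   0. ] a/m 0.92 [ 71. 136.  65.]
0.68 [248. 157.] [ 505.4 -190.2    0. ] a/m 0.96 [ 77. 147.  75.]
0.67 [336. 230.] [ 612.3 -116.     0. ] a/m 0.97 [ 75. 141.  73.]
0.57 [476. 179.] [592.7  49.6   0. ] a/m 1.0 [114. 149. 176.]
t 8.9 pos [ 538.4 -167.8  246.6] w 38.3 gf 0.0 F [-0.1 -0.1 -0.1] q7 1.68 ydir 75.3
(612, -211, 100) -> [-0.2057, -0.0579, 0.3661] rows 3.4
```

View pics/w4.png

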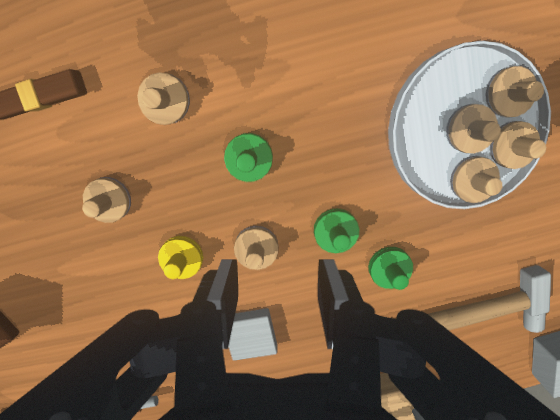

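The view shows the three tan polishers at (256,247), (106,200) and (163,98). The green and yellow ones are separate, and the tin at (470,125) now holds four. I'll pick C at (609.5,-211.5).

```bash
python3 -m inch '[-0.199,-0.06,0.33,0,-0.1, -0.199,-0.06,0.33,0,-0.1, -0.199,-0.06,0.33,0,-0.1, -0.199,-0.06,0.33,0,-0.1, -0.199,-0.06,0.33,0,-0.1, -0.199,-0.06,0.33,0,-0.1]'; python3 -c "
from h import *
to((610,-211.4,45))"
```

```text
time_s: 9.5
ee_pos: [609.4, -212.9, 116.9]
tcp_rot: [0.405, 3.113, 0.0]
contact_force: [0.3, -1.0, 0.0]
width: 38.3
gripper_force: 0.0
t 9.5 pos [ 609.4 -212.9  116.9] w 38.3 gf 0.0 F [ 0.3 -1.   0. ] q7 1.82 ydir 75.2
(610, -211.4, 45) -> [-0.0, 0.004, 0.1798] rows 1.4
```

```bash
python3 -m inch '[0,0.004,0.12,0,-0.1, 0,0.004,0.18,0,-0.1, 0,0.004,0.18,0,-0.1, 0,0.004,0.18,0,-0.9, 0,0.004,0.18,0,-0.9, 0,0.004,0.18,0,-0.9, 0,0.004,0.18,0,-0.9]'; python3 -c "
from h import *
to((563.5,0,150))"
```

```text
time_s: 10.2
ee_pos: [611.0, -212.6, 46.4]
tcp_rot: [0.406, 3.11, -0.0]
contact_force: [-1.2, 0.9, 8.2]
width: 18.8
gripper_force: 39.9
t 10.2 pos [ 611.  -212.6   46.4] w 18.8 gf 39.9 F [-1.2  0.9  8.2] q7 1.85 ydir 75.1
(563.5, 0, 150) -> [0.2502, 0.4833, -0.26] rows 4.8
```

```bash
python3 -m inch '[0,0,-0.125,0,-0.9, 0.1,0.2,-0.26,0,-0.9, 0.251,0.483,-0.26,0,-0.9, 0.251,0.483,-0.26,0,-0.9, 0.251,0.483,-0.26,0,-0.9, 0.251,0.483,-0.26,0,-0.9, 0.251,0.483,-0.26,0,-0.9, 0.251,0.483,-0.26,0,-0.9, 0.251,0.483,-0.26,0,-0.9]'; python3 -c "
from h import *
to((563,-0.3,49.5))"
```

```text
time_s: 11.1
ee_pos: [562.0, -1.3, 147.8]
tcp_rot: [0.41, 3.114, -0.001]
contact_force: [-0.4, -0.8, -1.0]
width: 18.7
gripper_force: 39.6
t 11.1 pos [562.   -1.3 147.8] w 18.7 gf 39.6 F [-0.4 -0.8 -1. ] q7 1.42 ydir 75.0
(563, -0.3, 49.5) -> [-0.0014, 0.0032, 0.2456] rows 2.0
```

```bash
python3 -m inch '[-0.001,0.003,0.1,0,-0.9, -0.001,0.003,0.17,0,-0.9, -0.001,0.003,0.2,0,-0.9, -0.001,0.003,0.23,0,-0.9, -0.001,0.003,0.242,0,-0.9, -0.001,0.003,0.246,0,-0.9, -0.001,0.003,0.246,0,-0.9]'; python3 -c "
from h import *
to((563,-0.3,49.5))"
```

```text
time_s: 11.8
ee_pos: [563.3, 1.2, 49.8]
tcp_rot: [0.408, 3.113, 0.001]
contact_force: [0.4, -0.6, -1.6]
width: 18.4
gripper_force: 39.7
t 11.8 pos [563.3   1.2  49.8] w 18.4 gf 39.7 F [ 0.4 -0.6 -1.6] q7 1.49 ydir 75.1
(563, -0.3, 49.5) -> [-0.0002, -0.0039, 0.0006] rows 0.0
```

```bash
python3 -m inch '[0,-0.003,0,0,-0.9, 0,-0.003,0.002,0,-0.9, 0,-0.003,0.002,0,-0.2, 0,-0.003,0.002,0,-0.2, 0,-0.003,0.002,0,-0.2, 0,0,-0.12,0,-0.2, 0,0,-0.24,0,-0.1, 0,0,-0.36,0,-0.1, 0,0,-0.46,0,-0.1, 0,0,-0.46,0,-0.1]'
python3 - <<'E'
from h import *
f=grab("wrist"); tinview(f,(535,48)); cv2.imwrite("pics/w5.png",f["image"])
to((480,-180,180),(425,-258.5,110))
E
```

```text
time_s: 12.8
ee_pos: [566.4, 1.3, 239.2]
tcp_rot: [0.406, 3.103, 0.006]
contact_force: [0.1, 0.3, -0.1]
width: 38.8
gripper_force: 0.0
buff [592.   47.8] r 57.0 ang -1.5 area/model 0.91
buff [562.    1.4] r 55.0 ang -60.6 area/model 0.92
buff [564.1  97.2] r 56.0 ang 58.7 area/model 0.92
buff [534.6  49.4] r 0.4 ang 170.5 area/model 0.93
buff [506.4  97.3] r 55.9 ang 120.9 area/model 0.92
tin [535.   49.3] hull area/model 1.007
t 12.85 pos [564.5   1.6 236.1] w 38.3 gf 0.0 F [ 0.1  0.1 -1.3] q7 1.38 ydir 75.1
(480, -180, 180) -> [0.0884, -0.4933, 0.1381] rows 4.2
(425, -258.5, 110) -> [0.172, -0.7189, 0.3119] rows 6.4
```

Five are in good places. Next is B.

```bash
python3 -m inch '[0.172,-0.719,0.15,0,-0.1, 0.172,-0.719,0.2,0,-0.1, 0.172,-0.719,0.2,0,-0.1, 0.172,-0.719,0.31,0,-0.1, 0.172,-0.719,0.31,0,-0.1, 0.172,-0.719,0.31,0,-0.1, 0.172,-0.719,0.31,0,-0.1, 0.172,-0.719,0.31,0,-0.1, 0.172,-0.719,0.31,0,-0.1, 0.172,-0.719,0.31,0,-0.1]'; python3 -c "
from h import *
to((425,-259.2,45))"
```

```text
time_s: 13.85
ee_pos: [423.2, -257.3, 108.8]
tcp_rot: [0.403, 3.115, 0.001]
contact_force: [0.1, -0.2, -1.1]
width: 38.0
gripper_force: 0.0
t 13.85 pos [ 423.2 -257.3  108.8] w 38.0 gf 0.0 F [ 0.1 -0.2 -1.1] q7 2.03 ydir 75.3
(425, -259.2, 45) -> [-0.0056, -0.0035, 0.1596] rows 1.3
```

```bash
python3 -m inch '[-0.004,-0.004,0.1,0,-0.1, -0.004,-0.004,0.16,0,-0.1, -0.004,-0.004,0.16,0,-0.1, -0.004,-0.004,0.16,0,-0.9, -0.004,-0.004,0.16,0,-0.9, -0.004,-0.004,0.16,0,-0.9, -0.004,-0.004,0.16,0,-0.9]'; python3 -c "
from h import *
to((480,49,150),(507.8,0,150))"
```

```text
time_s: 14.55
ee_pos: [424.3, -260.8, 46.0]
tcp_rot: [0.406, 3.113, -0.0]
contact_force: [0.3, 0.7, 2.9]
width: 18.2
gripper_force: 39.5
t 14.55 pos [ 424.3 -260.8   46. ] w 18.2 gf 39.5 F [0.3 0.7 2.9] q7 2.11 ydir 75.1
(480, 49, 150) -> [0.0634, 0.7844, -0.26] rows 6.6
(507.8, 0, 150) -> [-0.0352, 0.6838, -0.2598] rows 5.9
```

```bash
python3 -m inch '[0,0,-0.125,0,-0.9, 0,0.15,-0.24,0,-0.9, -0.034,0.684,-0.26,0,-0.9, -0.034,0.684,-0.26,0,-0.9, -0.034,0.684,-0.26,0,-0.9, -0.034,0.684,-0.26,0,-0.9, -0.034,0.684,-0.26,0,-0.9, -0.034,0.684,-0.26,0,-0.9, -0.034,0.684,-0.26,0,-0.9, -0.034,0.684,-0.26,0,-0.9]'; python3 -c "
from h import *
to((507,0.2,49.5))"
```

```text
time_s: 15.55
ee_pos: [506.2, -1.2, 149.0]
tcp_rot: [-0.41, -3.114, 0.001]
contact_force: [0.5, -1.1, -1.0]
width: 18.4
gripper_force: 39.4
t 15.55 pos [506.2  -1.2 149. ] w 18.4 gf 39.4 F [ 0.5 -1.1 -1. ] q7 1.41 ydir 75.0
(507, 0.2, 49.5) -> [-0.0012, 0.004, 0.2486] rows 2.0
```

```bash
python3 -m inch '[-0.001,0.001,0.1,0,-0.9, -0.001,0.001,0.17,0,-0.9, -0.001,0.001,0.2,0,-0.9, -0.001,0.001,0.23,0,-0.9, -0.001,0.001,0.244,0,-0.9, -0.001,0.001,0.249,0,-0.9, -0.001,0.001,0.249,0,-0.9]'; python3 -c "
from h import *
to((507,0.2,49.5))"
```

```text
time_s: 16.25
ee_pos: [507.7, 0.5, 49.8]
tcp_rot: [0.407, 3.114, 0.001]
contact_force: [0.4, -0.5, -0.8]
width: 18.3
gripper_force: 39.4
t 16.25 pos [5.077e+02 5.000e-01 4.980e+01] w 18.3 gf 39.4 F [ 0.4 -0.5 -0.8] q7 1.51 ydir 75.1
(507, 0.2, 49.5) -> [0.0016, -0.0012, 0.0008] rows 0.0
```

```bash
python3 -m inch '[0.001,-0.001,0.002,0,-0.9, 0.001,-0.001,0.002,0,-0.2, 0.001,-0.001,0.002,0,-0.2, 0.001,-0.001,0.002,0,-0.2, 0,0,-0.12,0,-0.2, 0,0,-0.24,0,-0.1, 0,0,-0.36,0,-0.1, 0,0,-0.46,0,-0.1, 0,0,-0.46,0,-0.1]'
python3 - <<'E'
from h import *
f=grab("wrist"); tinview(f,(535,48)); cv2.imwrite("pics/w6.png",f["image"])
to((509.5,-361,110))
E
```

```text
time_s: 17.15
ee_pos: [511.0, 0.4, 239.2]
tcp_rot: [0.406, 3.104, 0.007]
contact_force: [0.2, 0.3, 1.1]
width: 38.0
gripper_force: 0.0
buff [592.5  47.9] r 56.4 ang -1.3 area/model 0.89
buff [562.7   1.4] r 54.7 ang -60.9 area/model 0.9
buff [564.7  97.4] r 56.1 ang 59.3 area/model 0.9
buff [535.2  49.6] r 1.0 ang 158.2 area/model 0.91
buff [506.9   1.5] r 56.0 ang -121.5 area/model 0.92
buff [506.8  97.4] r 56.4 ang 121.3 area/model 0.9
tin [536.1  49.2] hull area/model 1.021
t 17.2 pos [509.1   0.7 236.2] w 38.4 gf 0.0 F [-0.3 -0.6 -0.6] q7 1.34 ydir 75.1
(509.5, -361, 110) -> [-0.2313, -0.8747, 0.3137] rows 7.7
```

Six are placed. D is the last one.

```bash
python3 -m inch '[-0.23,-0.874,0.12,0,-0.1, -0.23,-0.874,0.12,0,-0.1, -0.23,-0.874,0.12,0,-0.1, -0.23,-0.874,0.12,0,-0.1, -0.23,-0.874,0.12,0,-0.1, -0.23,-0.874,0.31,0,-0.1, -0.23,-0.874,0.31,0,-0.1, -0.23,-0.874,0.31,0,-0.1, -0.23,-0.874,0.31,0,-0.1, -0.23,-0.874,0.31,0,-0.1]'; python3 -c "
from h import *
to((509.8,-361,45))"
```

```text
time_s: 18.2
ee_pos: [504.3, -360.9, 106.7]
tcp_rot: [-0.41, -3.11, -0.002]
contact_force: [0.3, 1.1, 0.4]
width: 38.4
gripper_force: 0.0
t 18.2 pos [ 504.3 -360.9  106.7] w 38.4 gf 0.0 F [0.3 1.1 0.4] q7 2.19 ydir 75.0
(509.8, -361, 45) -> [-0.0141, 0.0032, 0.1543] rows 1.2
```

```bash
python3 -m inch '[0,0,0,0,-0.1, 0,0,0,0,-0.1, 0,0,0,0,-0.1]'; python3 -c "
from h import *
to((509.8,-361,45))"
```

```text
time_s: 18.5
ee_pos: [507.4, -359.7, 110.1]
tcp_rot: [0.403, 3.114, 0.001]
contact_force: [0.7, -0.1, 0.4]
width: 39.1
gripper_force: 0.0
t 18.5 pos [ 507.4 -359.7  110.1] w 39.1 gf 0.0 F [ 0.7 -0.1  0.4] q7 2.19 ydir 75.2
(509.8, -361, 45) -> [-0.0065, -0.0017, 0.1628] rows 1.3
```

```bash
python3 -m inch '[-0.005,-0.002,0.1,0,-0.1, -0.005,-0.002,0.163,0,-0.1, -0.005,-0.002,0.163,0,-0.1, -0.005,-0.002,0.163,0,-0.9, -0.005,-0.002,0.163,0,-0.9, -0.005,-0.002,0.163,0,-0.9, -0.005,-0.002,0.163,0,-0.9]'; python3 -c "
from h import *
to((480,49,150))"
```

```text
time_s: 19.2
ee_pos: [508.9, -362.7, 45.5]
tcp_rot: [0.407, 3.113, -0.001]
contact_force: [0.5, 0.3, 3.2]
width: 18.5
gripper_force: 39.7
t 19.2 pos [ 508.9 -362.7   45.5] w 18.5 gf 39.7 F [0.5 0.3 3.2] q7 2.23 ydir 75.1
(480, 49, 150) -> [0.3335, 0.9762, -0.2624] rows 8.5
```

```bash
python3 -m inch '[0,0,-0.125,0,-0.9, 0.05,0.15,-0.24,0,-0.9, 0.335,0.976,-0.262,0,-0.9, 0.335,0.976,-0.262,0,-0.9, 0.335,0.976,-0.262,0,-0.9, 0.335,0.976,-0.262,0,-0.9, 0.335,0.976,-0.262,0,-0.9, 0.335,0.976,-0.262,0,-0.9, 0.335,0.976,-0.262,0,-0.9, 0.335,0.976,-0.262,0,-0.9]'; python3 -m inch '[0,0,0,0,-0.9,0,0,0,0,-0.9]' >/dev/null; python3 -c "
from h import *
to((479,49.3,49.5))"
```

```text
time_s: 20.2
ee_pos: [478.4, 54.8, 149.6]
tcp_rot: [0.397, 3.116, 0.005]
contact_force: [-0.1, -0.7, -0.8]
width: 18.3
gripper_force: 39.5
t 20.4 pos [478.8  49.5 149.3] w 18.6 gf 39.5 F [-0.3 -0.5 -0.5] q7 1.31 ydir 75.2
(479, 49.3, 49.5) -> [-0.0003, -0.0003, 0.2494] rows 2.0
```

```bash
python3 -m inch '[0,0,0.1,0,-0.9, 0,0,0.17,0,-0.9, 0,0,0.2,0,-0.9, 0,0,0.225,0,-0.9, 0,0,0.24,0,-0.9, 0,0,0.249,0,-0.9, 0,0,0.249,0,-0.9]'; python3 -c "
from h import *
to((479,49.3,49.5))"
```

```text
time_s: 21.1
ee_pos: [479.3, 49.5, 49.6]
tcp_rot: [0.407, 3.114, 0.001]
contact_force: [-0.4, 0.1, -0.3]
width: 18.2
gripper_force: 39.5
t 21.1 pos [479.3  49.5  49.6] w 18.2 gf 39.5 F [-0.4  0.1 -0.3] q7 1.45 ydir 75.1
(479, 49.3, 49.5) -> [0.0005, -0.0006, 0.0003] rows 0.0
```

```bash
python3 -m inch '[0,0,0.002,0,-0.9, 0,0,0.002,0,-0.2, 0,0,0.002,0,-0.2, 0,0,0.002,0,-0.2, 0,0,-0.12,0,-0.2, 0,0,-0.24,0,-0.1, 0,0,-0.36,0,-0.1, 0,0,-0.46,0,-0.1, 0,0,-0.46,0,-0.1, 0,0,-0.46,0,-0.1]'
python3 - <<'E'
from h import *
f=grab("wrist"); tinview(f,(535,48)); cv2.imwrite("pics/w7.png",f["image"])
g=grab("side"); cv2.imwrite("pics/d7.png",cv2.resize(g["image"][90:390,170:430],None,fx=2,fy=2))
E
```

```text
time_s: 22.1
ee_pos: [479.1, 49.8, 234.0]
tcp_rot: [0.406, 3.114, 0.003]
contact_force: [-0.6, 0.5, 0.4]
width: 38.5
gripper_force: 0.0
buff [592.3  46.8] r 54.9 ang -1.6 area/model 0.85
buff [562.7   1.9] r 52.8 ang -61.3 area/model 0.86
buff [563.8  97.6] r 56.0 ang 61.8 area/model 0.84
buff [535.5  49.1] r 2.1 ang 156.3 area/model 0.9
buff [507.2   1.1] r 56.0 ang -122.7 area/model 0.91
buff [506.8  96.9] r 57.5 ang 122.2 area/model 0.91
buff [480.1  50.5] r 57.3 ang 177.8 area/model 0.93
tin [537.4  48.2] hull area/model 1.047
```

View pics/w7.png

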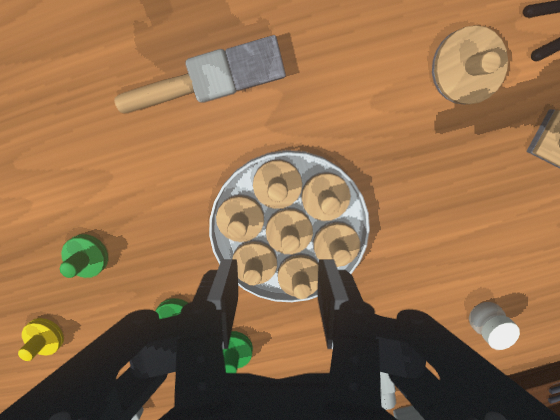

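All seven lie in the tin, one in the middle at (289,232) and six round it. The fingers hide part of the tin's edge, which skews its fit here. Against the earlier tin centre, the ring radii are 54.7–57.2 mm. I'll check the side view for flatness.

View pics/d7.png

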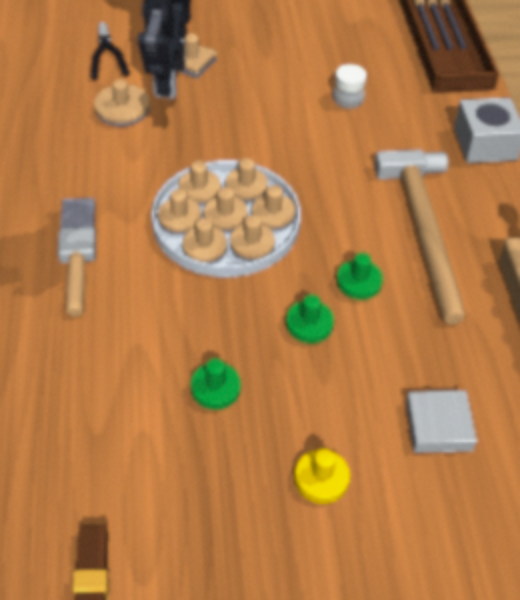

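The side view shows all seven upright and flat in the tin at about (226,215). The wide one at (121,103) and the square one at (195,55) have not moved.

```bash
python3 -c "
from rig import arm
print(arm.close_job())"
```

```text
the job is handed in; nothing more can be done
None
```

The job is handed in at about 22 s of robot time: all seven small polishers lie flat in the tin, one in the middle and six round it, and the wide and square polishers were left where they stood.

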